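Lock a drone's folding arm with its hinge pin

ROBOT

A 7-joint arm with a two-finger parallel gripper is mounted at the origin on the work surface. World frame = base frame: x ahead of the robot, y to its left, z up, the work surface at z = 0. Lengths are in m, angles in rad, forces in N, time in s.
With the tool pointing down it reaches from about 0.425 to 0.925 m from the base axis. Payload 6.8 kg.
Tool frame: the origin (TCP) lies midway between the tips of the shut fingers; the grasp point (between the pads) lies 19 mm behind it; z points along the fingers, y is the line along which they close (so a half turn about z gives the same grasp; the last joint's range is limited). The gripper opens to 85 mm and grips with 20 to 120 N. Pads are 22 mm wide; open, the fingers measure 114 mm over their backs; the gripper's body (76 mm by 85 mm) begins 54 mm behind the grasp point. The pads swing forward as they close: fully open they stand 13 mm farther back than shut.
Start: joints at [-1.388, 0.477, 0.022, 1.555, -0.011, 1.109, -0.083], TCP at [0.194, 0.647, 0.231] pointing down, gripper open.
Joint ranges: [-2.96, 2.96], [-0.34, 2.1], [-1.41, 1.46], [0.24, 2.44], [-1.37, 4.51], [0.17, 1.92], [-2.96, 2.96]. Speed limits (rad/s): [2.39, 2.39, 3.14, 3.14, 3.14, 3.14, 3.14].

INTERFACE

Orientations are given as a unit quaternion [w, x, y, z].
In Python, from station import bot, eyes, ticket gives the robot as it stands.
- The arm moves only by the shell command python3 -m crank 'ROWS' [FORCE]. ROWS is text: rows parted by semicolons, each of 7 numbers parted by spaces: the shift along the tool's x, y, z in units of 0.5 m (1.0 is 0.5 m), then the turn, a rotation vector about the tool's x, y, z in units of 180 degrees (1.0 is 180 degrees), then the closure, from 0 (fully open) to 1 (shut). A call has 1 to 20 rows; each row is the pose to reach, as a shift and turn from the pose commanded when the call began, along the tool's axes at that moment, turning the shorter way round; what a row does not reach only later rows make up. A row lasts 1/10 s, in which the tool goes at most 50 mm and 8.59 degrees, less where a joint would pass 70% of its speed; a pose out of reach is approached as far as the arm can. A call with a number of a shift or a turn outside -1 to 1 is refused whole. A call with a gripper value outside its range is refused whole. The fingers move at their own pace and stop on an object; FORCE is the grip in N (left out, the last holds). Time passes only in rows, so rows that repeat a pose let the fingers close. It gives the time, the measured TCP pose, the force, the opening and the grip force at its end, in the units of the state.
- bot.get_obs(): the state, without advancing time (a new reading comes with each control period).
- eyes.read_camera(name): name is "side" or "top"; returns a dict with "image" (400x640x3 uint8, red, green, blue), "K" (3x3 intrinsics, pixels), "R" (3x3) and "t" (3): a world point X has camera coordinates R X + t. Camera axes: x right, y down, z forward; pixel columns grow to the right and rows downward; lengths in m; the calibration is good to about 2 mm. A picture is of the moment at which its call begins. There is no depth.
- ticket.hand_in(): hands the job in; it is judged then, once.
The state is a dict: "t": time; "q": joint angles; "joint_vel": joint speeds; "joint_torque": joint torques, N m; "eef_pos": TCP position; "tool_rot": TCP orientation; "contact_force": force on the tool from outside, world axes, zero at the start; "torque": the same for the moment, N m; "gripper_width": opening from 0.0 (shut) to 1.0 (fully open); "grasp_force": force on a finger pad.
Only numpy, scipy, OpenCV 4.12 (cv2) and the standard library are available. Lean on these libraries where they do the work, as an engineer would, in place of code of your own. Each camera call takes 0.05 s, during which the arm holds its last target. There are 200 camera calls.

TASK

Swing the drone's half-folded arm fully out against its stop, then take the lock pin from the stand and thread it down through the upper ear, the arm's tongue and the lower ear until its collar sits flush on the upper ear, and let go of it. The holes are not exactly where they are reported, so feel for them gently and never force the pin or the arm; leave the nut driver, screw tin and jar where they are.

Things in the scene. Friction and masses are not known exactly. Their poses are not given: they have to be found in the camera images.
- drone: Drone, fixed, axes as pin_hole's; origin on the bench under the nominal pin hole. Grey hull from y=+105 mm, 150 wide in x, top 121 mm high. Before it the bare aluminium hinge bracket: two level ears 56 wide in x, y=-31 to +84 mm, 8 thick, tops 78 and 50 mm above the bench, 20 mm apart; open below. Hinge bolt head 16 across, 4 high at y=+48 mm.
- pin_hole (a point): NOMINAL centre of the lock-pin hole at the upper ear's top face (78 mm high); z up, y towards the hull. The bracket is bolted tight through slots: its real holes and the arm with its hinge are all shifted by one fixed unknown amount, up to 6 mm in x and 6 mm in y (no rotation). Ear holes 13.2 mm, 0.6 mm chamfer, one straight above the other; ear top flat around the hole, so a tip can slide on it.
- boom_hinge (a point): NOMINAL axis of the arm's vertical hinge, at 60 mm height (centre height of the arm's tube), 48 mm to +y of pin_hole; same axes. Really shifted by the bracket's unknown amount (see pin_hole).
- boom (a joint): Arm angle (rad): 0 = out, against a rigid stop, along -y of boom_hinge, its tongue's hole (13.8 mm; tongue 12 thick, midway between the ears) in line with the ear holes. Larger = folded to -x (robot's side); start 0.3 to 0.55. Stays where left by friction, about 2 N at 170 mm. Round black tube 28 across, 95 to 250 mm from the hinge; at 262 mm a motor 52 across, top 86 mm high.
- pin: Plain steel lock pin, about 100 g, standing in one of the stand's two holes, z up its axis, origin at the centre of its collar's underside. Shank 12 mm diameter, 46 long below the origin; collar 28 diameter, 5 thick; straight ribbed round grip 20 diameter from 5 to 50 mm above the origin. Starts with its collar on the stand. Seated: origin level with pin_hole, tip 10 mm below the lower ear.
- pin_tip (a point): Centre of the lower end of the pin's shank, 46 mm below the pin's origin. The last 1.5 mm taper to 10.6 mm diameter.
- pin_grip (a point): Where to hold the pin: on its axis, 33 mm above its origin, so that the fingertips clear the collar.
- stand: fixed black block 150 (x) x 50 (y) x 56 mm, origin under its centre; two through holes 14.5 mm across at x = -40 and +40 mm, one with the pin, the other with the driver
- driver: nut driver standing in the stand's other hole (bystander): waisted black handle 30 mm across, 40 mm high above the stand, origin at the handle's underside; not a straight ribbed grip with a collar
- tin: low open tin of screws, 90 x 70 x 18 mm, loose (bystander), origin under its centre
- jar: small amber jar with a white lid, 40 mm across, 50 mm high, loose (bystander), origin under its centre
Mind the look-alikes: they are no part of the job. Leave any blue or yellow look-alike of the pin alone.

How it is judged:
By the outcome, as a careful person would: the job done as asked, in the order asked, and still so for the second after the job is handed in, with the robot touching nothing.
It also fails if it takes over 72 s, if anything falls off the work surface, if the arm or the gripper's body presses on something with over 40 N, if the wrist force passes 120 N, or if a joint passes its speed limit or range.

## Working session

There is one attempt and no reset: what is moved stays moved. The work goes in short steps, Python scripts to look and compute and a shell command to move; the robot and the scene stay as the last step left them, time stands still between calls to the robot, and variables do not carry over. Pictures are saved under pics/ and viewed, at most 10 in all, crops included, and the job is handed in when it is done.

```bash
ls; mkdir -p pics
python3 - <<'E'
from station import bot, eyes, ticket
import cv2, numpy as np, pickle
o=bot.get_obs(); print(o)
d={}
for n in("top","side"):
    c=eyes.read_camera(n); d[n]=c
    print(n,c["K"].tolist(),c["R"].tolist(),c["t"].tolist())
    cv2.imwrite(f"pics/{n}0.png",c["image"][:,:,::-1])
pickle.dump(d,open("cam0.pkl","wb"))
E
```

```text
pics
{'t': 0.0, 'q': array([-1.38812146,  0.47778896,  0.0223732 ,  1.55645072, -0.01150663,
        1.10931322, -0.08312821]), 'joint_vel': array([-0.00150925,  0.00138073, -0.0025409 , -0.0016828 , -0.00137367,
        0.00222287,  0.0011859 ]), 'joint_torque': array([-1.85780627e-04, -5.96476150e+01,  1.60775285e+00, -2.81182677e+01,
        1.24316677e-02,  9.56623204e-03,  6.33424875e-06]), 'eef_pos': array([0.19338091, 0.64608467, 0.23033415]), 'tool_rot': array([-6.02968942e-05,  1.44895162e-01,  9.89446589e-01, -9.13824738e-04]), 'contact_force': array([-0.3808753 , -1.02419584,  0.06146267]), 'torque': array([-0.01531344,  0.055922  , -0.05373875]), 'grasp_force': 0.0, 'gripper_width': 0.9981471100409701}
top [[437.26637009843705, 0.0, 320.7232813958097], [0.0, 437.26637009843705, 196.57203813470827], [0.0, 0.0, 1.0]] [[0.010263105681500337, -0.999893003295928, 0.010423560889618003], [-0.9928534392745851, -0.011429213127346051, -0.11879150309646544], [0.11889792589611571, -0.009129898528401993, -0.9928645064511386]] [-0.08315908228537165, 0.5307885275878054, 1.0872461689682118]
side [[488.3982042738261, 0.0, 319.76887512965084], [0.0, 488.3982042738261, 194.37134777513222], [0.0, 0.0, 1.0]] [[0.8943616457425402, -0.4473397552418319, -0.0020952338468263588], [-0.30397786582301417, -0.6042901472691258, -0.736499066532432], [0.32819918298859385, 0.6593334219449489, -0.6764353147138191]] [-0.49805300006423187, 0.1928768805091451, 1.0396495596475244]
```

View pics/top0.png

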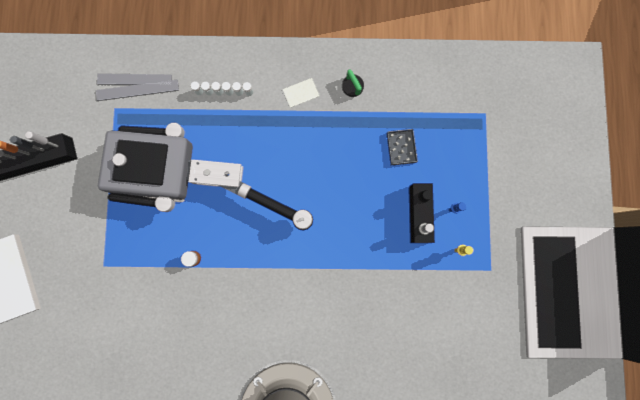

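View pics/side0.png

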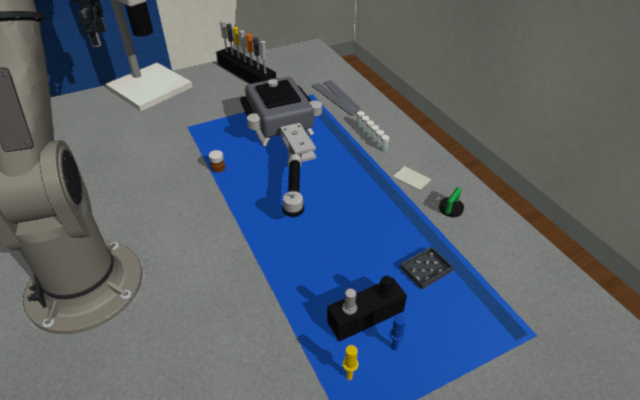

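The top view shows the drone at left (ear ≈190–243, 160–188; motor at 303,219) and the stand at (422,213). The steel pin is in the stand's near hole (428,228) and the driver in the far one (424,196). The jar is at (190,258), and there are blue and yellow decoys at (458,208) and (465,250).

```bash
cat > h.py <<'E'
import numpy as np, cv2
def ray(c,u,v,z):
    K,R,t=map(np.array,(c["K"],c["R"],c["t"]))
    C=-R.T@t; d=R.T@np.linalg.inv(K)@np.array([u,v,1.])
    return C+d*(z-C[2])/d[2]
def proj(c,X):
    p=np.array(c["K"])@(np.array(c["R"])@np.array(X)+c["t"]); return p[:2]/p[2]
def tri(c1,p1,c2,p2):
    P=[np.array(c["K"])@np.c_[c["R"],c["t"]] for c in(c1,c2)]
    X=cv2.triangulatePoints(P[0],P[1],np.array(p1,float),np.array(p2,float)); return (X[:3]/X[3]).ravel()
E
python3 - <<'E'
import pickle,cv2,numpy as np
from h import *
d=pickle.load(open("cam0.pkl","rb")); T,S=d["top"],d["side"]
im=T["image"]
a=cv2.resize(im[145:240,180:330][:,:,::-1],None,fx=5,fy=5,interpolation=cv2.INTER_NEAREST)[:300]
b=cv2.resize(im[175:250,385:445][:,:,::-1],None,fx=4,fy=4,interpolation=cv2.INTER_NEAREST)
s1=cv2.resize(S["image"][115:220,260:330][:,:,::-1],None,fx=2.8,fy=2.8,interpolation=cv2.INTER_NEAREST)
s2=cv2.resize(S["image"][270:340,320:415][:,:,::-1],None,fx=3,fy=3,interpolation=cv2.INTER_NEAREST)
W=np.zeros((600,780,3),np.uint8)
x=0
W[:300,:750]=a
for k in(b,s1,s2):
    W[300:300+min(300,k.shape[0]),x:x+k.shape[1]]=k[:300]; x+=k.shape[1]+8
cv2.imwrite("pics/crop1.png",W)
g=im.astype(int); 
sat=g.max(2)-g.min(2)
m=((g.min(2)>150)&(sat<40)).astype(np.uint8)
def comps(m,x0,x1,y0,y1,C,name):
    mm=np.zeros_like(m); mm[y0:y1,x0:x1]=m[y0:y1,x0:x1]
    n,l,st,ce=cv2.connectedComponentsWithStats(mm)
    for i in range(1,n):
        if st[i,4]>15:
            c=max(cv2.findContours((l==i).astype(np.uint8),0,1)[0],key=cv2.contourArea)
            print(name,st[i],ce[i].round(1),cv2.minAreaRect(c))
comps(m,186,330,150,240,T,"top")
comps(m,385,445,175,250,T,"pin")
ms=((S["image"].astype(int).min(2)>130)&(np.ptp(S["image"].astype(int),axis=2)<40)).astype(np.uint8)
comps(ms,260,330,115,225,S,"side"); comps(ms,320,415,270,340,S,"sidepin")
mk=(g.max(2)<60).astype(np.uint8); comps(mk,385,445,175,250,T,"stand");
E
```

```text
top [ 189  160   54   27 1171] [215.1 172.9] ((215.5188751220703, 173.29864501953125), (52.48858642578125, 23.584083557128906), 5.355824947357178)
top [239 184  11  12  92] [243.7 189.2] ((243.6000213623047, 189.3000030517578), (8.497057914733887, 10.733125686645508), 26.56505012512207)
top [293 210  19  18 268] [302.2 218.6] ((302.0, 218.5), (17.0, 18.0), 90.0)
pin [425 224   9   8  55] [429.  227.4] ((429.0, 227.5), (7.0, 8.0), 90.0)
side [281 123  34  39 678] [298.9 141.4] ((299.1160583496094, 141.40745544433594), (39.526695251464844, 24.786334991455078), 69.86369323730469)
side [308 128   5   7  20] [310.3 130.8] ((310.4000244140625, 130.8000030517578), (6.260990142822266, 2.683281421661377), 63.43495178222656)
side [264 138   5   8  20] [265.6 141. ] ((265.5000305175781, 141.00001525878906), (2.683281421661377, 7.602630138397217), 26.56505012512207)
side [284 192  18  17 196] [293.7 199.2] ((293.4000244140625, 198.20001220703125), (18.782970428466797, 14.310833930969238), 26.56505012512207)
sidepin [346 289  10   9  65] [350.3 292.7] ((350.5, 293.0), (9.192388534545898, 7.77817440032959), 45.0)
stand [ 410  184   24   59 1160] [420.5 210.9] ((421.0306701660156, 212.95062255859375), (58.388980865478516, 22.69786834716797), 88.15238952636719)
```

View pics/crop1.png

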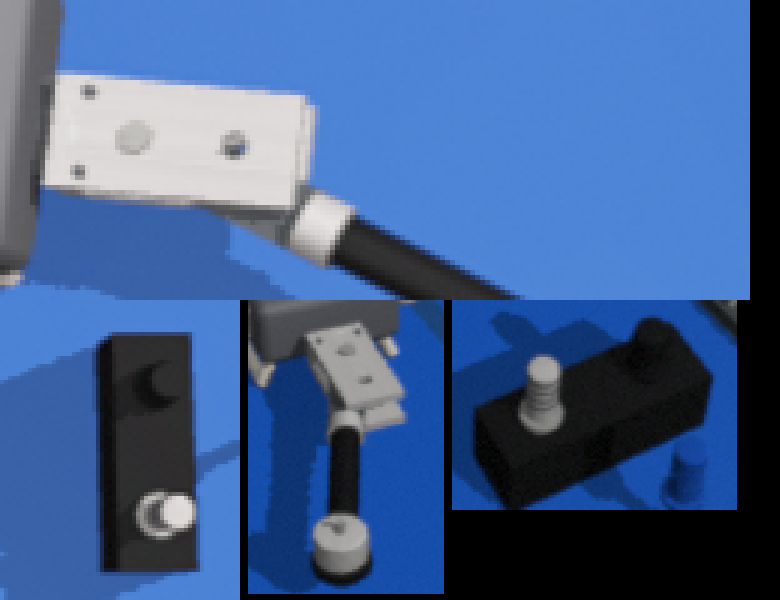

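The crop shows these features:
- **Hole:** top (226.3,173.5), side (301.3,142.7).
- **Bolt:** top (206.3,171.9), side (294.9,132).
- **Pin cap:** top (429,227.4), side (350.3,292).
- **Motor:** top (302.2,218.6).

I'll turn these into points and check the sizes.

Run:
```python
import pickle
from h import *
np.set_printoptions(precision=4,suppress=True)
d=pickle.load(open("cam0.pkl","rb")); T,S=d["top"],d["side"]
for n,a,b,z in(("hole",(226.3,173.5),(301.3,142.7),.078),("bolt",(206.3,171.9),(294.9,132),.082),("cap",(429,227.4),(350.3,292),.106),("collar",(424.6,228),(350,305),.061)):
    print(n,"top",ray(T,*a,z),"side",ray(S,*b,z),"tri",tri(T,a,S,b))
print("motor",ray(T,302.2,218.6,.086),ray(S,293.5,198,.086))
im=T["image"].astype(int); m=((im.min(2)>150)&(np.ptp(im,axis=2)<40)).astype(np.uint8); m[:, :186]=0; m[:,243:]=0; m[:150]=0;m[192:]=0
c=max(cv2.findContours(m,0,1)[0],key=cv2.contourArea); r=cv2.minAreaRect(c)
B=[ray(T,*p,.078)[:2] for p in cv2.boxPoints(r)]; print("ear",np.array(B),[np.linalg.norm(B[i]-B[i-1]) for i in range(4)])
# stand top
m=(im.max(2)<60).astype(np.uint8); m[:, :385]=0;m[:,445:]=0;m[:175]=0;m[250:]=0
c=max(cv2.findContours(m,0,1)[0],key=cv2.contourArea)
B=[ray(T,*p,.056)[:2] for p in cv2.boxPoints(cv2.minAreaRect(c))]; print("stand",np.array(B))
```

```text
hole top [0.5807 0.1563 0.078 ] side [0.581 0.156 0.078] tri [0.5809 0.1563 0.0778]
bolt top [0.5834 0.2046 0.082 ] side [0.5837 0.2023 0.082 ] tri [0.5843 0.2049 0.0801]
cap top [ 0.452  -0.3347  0.106 ] side [ 0.4526 -0.3342  0.106 ] tri [ 0.4522 -0.3346  0.1067]
collar top [ 0.4527 -0.3353  0.061 ] side [ 0.4551 -0.3322  0.061 ] tri [ 0.4531 -0.3345  0.0652]
motor [ 0.471  -0.0326  0.086 ] [ 0.4719 -0.0367  0.086 ]
ear [[0.557  0.2486]
 [0.6157 0.2459]
 [0.605  0.1166]
 [0.5464 0.1201]] [np.float64(0.12890892102034154), np.float64(0.058774294352990565), np.float64(0.12975006796081273), np.float64(0.0587446258465807)]
stand [[ 0.5629 -0.2985]
 [ 0.5654 -0.3559]
 [ 0.4191 -0.3576]
 [ 0.4167 -0.3012]]
```

Everything agrees: the hole-to-bolt distance is 48 mm, the triangulated heights match, and the motor is 262.7 mm from the hinge. The drone's yaw is about −4.3° and the arm angle about 0.37 rad. Next is a helper that converts targets to row units, working in the drone frame about the measured hole.

```bash
cat >> h.py <<'E'
from scipy.spatial.transform import Rotation as Ro
HOLE=np.array([.5808,.1562]); TH=np.radians(-4.3)
M=np.array([[np.cos(TH),-np.sin(TH)],[np.sin(TH),np.cos(TH)]])
def d2w(x,y,z): return np.r_[HOLE+M@np.array([x,y])/1e3,z/1e3]   # mm drone frame -> world
RT=np.c_[np.r_[-M[:,0],0],np.r_[M[:,1],0],[0,0,-1.]]              # tool goal: x=-drone x, y=drone y, z down
def rows(pts):
    from station import bot
    o=bot.get_obs(); q=o["tool_rot"]; R=Ro.from_quat(np.r_[q[1:],q[0]])
    rv=(R.inv()*Ro.from_matrix(RT)).as_rotvec()/np.pi
    print("t",round(o["t"],2),"p",o["eef_pos"].round(4),"F",o["contact_force"].round(1))
    for p in pts: print(np.round(R.inv().apply(np.array(p)-o["eef_pos"])/.5,4),"turn",rv.round(4))
E
python3 -c "
from h import *
rows([[.47,.28,.24],d2w(-121,-125,200),d2w(-121,-125,47)])"
```

```text
t 0.1 p [0.1934 0.6462 0.2304] F [ 0.5  0.1 -0.7]
[-0.7399 -0.543  -0.0182] turn [-0.0005 -0.     -0.0687]
[-0.8403 -1.0126  0.0626] turn [-0.0005 -0.     -0.0687]
[-0.8403 -1.0121  0.3686] turn [-0.0005 -0.     -0.0687]
```

```bash
python3 -m crank '-0.74 -0.543 -0.018 0 0 -0.0687 1; -0.74 -0.543 -0.018 0 0 -0.0687 1; -0.74 -0.543 -0.018 0 0 -0.0687 1; -0.74 -0.543 -0.018 0 0 -0.0687 1; -0.74 -0.543 -0.018 0 0 -0.0687 1; -0.74 -0.543 -0.018 0 0 -0.0687 1; -0.74 -0.543 -0.018 0 0 -0.0687 1; -0.74 -0.543 -0.018 0 0 -0.0687 1; -0.74 -0.543 -0.018 0 0 -0.0687 1; -0.74 -0.543 -0.018 0 0 -0.0687 1; -0.84 -0.99 0.05 0 0 -0.0687 1; -0.84 -0.99 0.05 0 0 -0.0687 1; -0.84 -0.99 0.05 0 0 -0.0687 1; -0.84 -0.99 0.05 0 0 -0.0687 1; -0.84 -0.99 0.05 0 0 -0.0687 1; -0.84 -0.99 0.05 0 0 -0.0687 1' 20; python3 -c "
from h import *
rows([d2w(-121,-125,200),d2w(-121,-125,47)])"
```

```text
t: 1.7
eef_pos: [0.4526, 0.0473, 0.2055]
tool_rot: [-0.001, 0.041, 0.999, -0.001]
contact_force: [-0.0, 0.1, 0.2]
gripper_width: -0.001
grasp_force: 0.0
t 1.7 p [0.4526 0.0473 0.2055] F [-0.   0.1  0.2]
[ 0.0025 -0.0136  0.0111] turn [-0.0005 -0.0006 -0.0023]
[ 0.0019 -0.013   0.3171] turn [-0.0005 -0.0006 -0.0023]
```

```bash
python3 -m crank '0.002 -0.013 0.317 0 0 -0.002 1; 0.002 -0.013 0.317 0 0 -0.002 1; 0.002 -0.013 0.317 0 0 -0.002 1; 0.002 -0.013 0.317 0 0 -0.002 1; 0.002 -0.013 0.317 0 0 -0.002 1' ; python3 -m crank '-0.012 -0.004 0 0 0 0 1; -0.024 -0.008 0 0 0 0 1; -0.036 -0.013 0 0 0 0 1; -0.048 -0.018 0 0 0 0 1; -0.06 -0.023 0 0 0 0 1; -0.072 -0.028 0 0 0 0 1; -0.084 -0.033 0 0 0 0 1; -0.096 -0.038 0 0 0 0 1'; python3 -m crank '-0.012 -0.004 0 0 0 0 1; -0.024 -0.008 0 0 0 0 1; -0.036 -0.012 0 0 0 0 1; -0.048 -0.016 0 0 0 0 1; -0.056 -0.018 0 0 0 0 1; -0.056 -0.018 0 0 0 0 1' ; python3 -c "
from h import *
from station import eyes
rows([d2w(-25,-157,47)])
c=eyes.read_camera('top'); cv2.imwrite('pics/push.png',cv2.resize(c['image'][130:260,180:340][:,:,::-1],None,fx=4,fy=4))"
```

```text
t: 2.2
eef_pos: [0.4515, 0.046, 0.047]
tool_rot: [-0.002, 0.034, 0.999, -0.0]
contact_force: [0.4, 0.2, 1.1]
gripper_width: -0.0
grasp_force: 0.0
t: 3.0
eef_pos: [0.4994, 0.0233, 0.0477]
tool_rot: [-0.0, 0.034, 0.999, 0.0]
contact_force: [-1.8, 1.7, 0.5]
gripper_width: 0.001
grasp_force: 0.9
t: 3.6
eef_pos: [0.5272, 0.0119, 0.0478]
tool_rot: [0.0, 0.035, 0.999, -0.0]
contact_force: [0.0, -0.9, 0.2]
gripper_width: -0.001
grasp_force: 0.0
t 3.6 p [0.5272 0.0119 0.0478] F [ 0.  -0.9  0.2]
[-0.0352 -0.0184  0.0016] turn [-0.0001  0.0003  0.0018]
```

View pics/push.png

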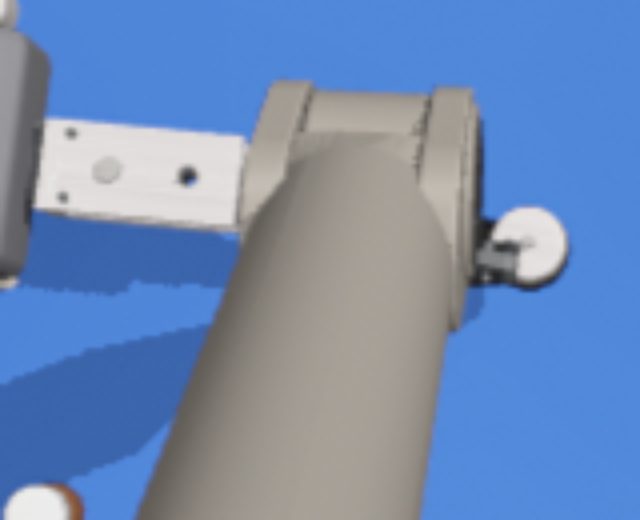

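The motor is now at about (312,191). The arm follows the finger but isn't at its stop yet, so I continue in slow steps while watching the force.

```bash
python3 -m crank '-0.006 -0.003 0 0 0 0 1; -0.012 -0.006 0 0 0 0 1; -0.018 -0.008 0 0 0 0 1; -0.024 -0.01 0 0 0 0 1; -0.024 -0.01 0 0 0 0 1'; python3 -m crank '-0.004 -0.001 0 0 0 0 1; -0.008 -0.002 0 0 0 0 1; -0.008 -0.002 0 0 0 0 1' ;  python3 -m crank '-0.003 0 0 0 0 0 1;-0.003 0 0 0 0 0 1'; python3 -c "
from h import *
from station import eyes
rows([d2w(-25,-157,47)])
c=eyes.read_camera('top'); im=c['image'].astype(int); m=((im.min(2)>150)&(np.ptp(im,axis=2)<40)).astype(np.uint8); m[:,:295]=0;m[:,335:]=0;m[:150]=0;m[215:]=0
n,l,s,ce=cv2.connectedComponentsWithStats(m)
for i in range(1,n):
  if s[i,4]>100:
    x0,y0,w,h=s[i,:4]; print(s[i]); p=ray(c,x0+w/2-.5,y0+h/2-.5,.086)[:2]; r=M.T@(p-HOLE)*1e3-[0,48]; print(r,np.hypot(*r),np.degrees(np.arctan2(-r[0],-r[1])))
"
```

```text
t: 4.15
eef_pos: [0.5386, 0.0064, 0.0478]
tool_rot: [0.0, 0.034, 0.999, -0.0]
contact_force: [-0.2, 0.5, 0.6]
gripper_width: 0.004
grasp_force: 0.2
t: 4.45
eef_pos: [0.5422, 0.0053, 0.0478]
tool_rot: [0.0, 0.034, 0.999, -0.0]
contact_force: [0.2, 1.0, -0.3]
gripper_width: 0.004
grasp_force: 0.3
t: 4.65
eef_pos: [0.5435, 0.0051, 0.0478]
tool_rot: [0.0, 0.034, 0.999, -0.0]
contact_force: [-1.5, -0.0, -0.6]
gripper_width: 0.004
grasp_force: 0.5
t 4.65 p [0.5435 0.0051 0.0478] F [-1.5 -0.  -0.6]
[-0.0016 -0.0071  0.0016] turn [-0.0001  0.      0.002 ]
[304 173  19  18 216]
[  -2.61310496 -262.61470828] 262.627708595858 0.570093525882451
```

```bash
for i in 1 2 ; do python3 -m crank '-0.002 0 0 0 0 0 1;-0.002 0 0 0 0 0 1' | grep -E "eef|contact"; done; python3 -m crank '-0.003 0 0 0 0 0 1;-0.003 0 0 0 0 0 1'| grep -E "eef|contact"
```

```text
eef_pos: [0.5439, 0.005, 0.0477]
contact_force: [-2.9, -0.8, 1.2]
eef_pos: [0.5441, 0.005, 0.0475]
contact_force: [-6.3, -0.3, 3.5]
eef_pos: [0.5443, 0.0049, 0.0474]
contact_force: [-7.9, 0.4, 6.6]
```

The arm is at its stop: the force is 8 N against 1.7 N of friction, with no further travel. Now I retreat, rise and go to the pin.

```bash
python3 -m crank '0.04 0 0 0 0 0 1; 0.06 0 0 0 0 0 1; 0.06 0 -0.1 0 0 0 1; 0.06 0 -0.2 0 0 0 0.4; 0.06 0 -0.28 0 0 0 0.4; 0.06 0 -0.28 0 0 0 0.4'; python3 -c "
from h import *
rows([[.4523,-.3347,.19],[.4523,-.3347,.07]])"
```

```text
t: 5.9
eef_pos: [0.5214, 0.0072, 0.1938]
tool_rot: [0.006, 0.035, 0.999, 0.001]
contact_force: [1.4, -0.9, 0.0]
gripper_width: 0.506
grasp_force: 0.0
t 5.9 p [0.5214 0.0072 0.1938] F [ 1.4 -0.9  0. ]
[ 0.0907 -0.6917  0.0046] turn [0.0009 0.0038 0.0019]
[ 0.0936 -0.6924  0.2445] turn [0.0009 0.0038 0.0019]
```

```bash
python3 -m crank '0.09 -0.69 0 0 0 0.002 0.4; 0.09 -0.69 0 0 0 0.002 0.4; 0.09 -0.69 0 0 0 0.002 0.4; 0.09 -0.69 0 0 0 0.002 0.4; 0.09 -0.69 0 0 0 0.002 0.4; 0.09 -0.69 0 0 0 0.002 0.4; 0.09 -0.69 0 0 0 0.002 0.4; 0.09 -0.69 0 0 0 0.002 0.4; 0.09 -0.69 0 0 0 0.002 0.4; 0.09 -0.69 0 0 0 0.002 0.4'; python3 -c "
from h import *
from station import eyes
rows([[.4523,-.3347,.19],[.4523,-.3347,.07]])
c=eyes.read_camera('side'); cv2.imwrite('pics/pre.png',cv2.resize(c['image'][200:360,280:440][:,:,::-1],None,fx=3,fy=3))"
```

```text
t: 6.9
eef_pos: [0.449, -0.3327, 0.1874]
tool_rot: [-0.0, 0.037, 0.999, 0.0]
contact_force: [0.1, 0.4, 0.6]
gripper_width: 0.601
grasp_force: 0.0
t 6.9 p [ 0.449  -0.3327  0.1874] F [0.1 0.4 0.6]
[-0.0069 -0.0035 -0.0052] turn [ 0.0002 -0.      0.0005]
[-0.0069 -0.0036  0.2348] turn [ 0.0002 -0.      0.0005]
```

View pics/pre.png

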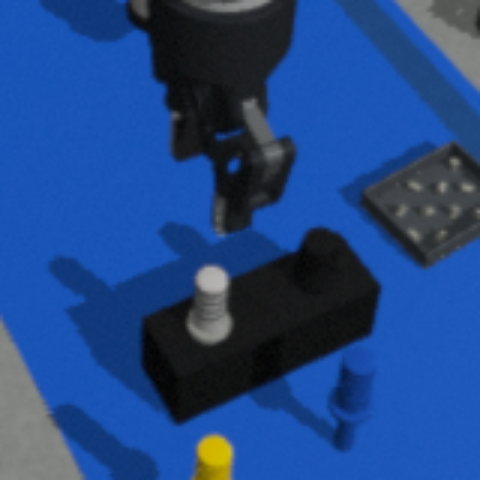

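The pin's cap is at crop (210,275), straight under the open fingers, and there is clearance to the driver. I'll centre and go down.

```bash
python3 -m crank '-0.0069 -0.0035 0 0 0 0 0.4; -0.0069 -0.0035 0.08 0 0 0 0.4; -0.0069 -0.0035 0.14 0 0 0 0.4; -0.0069 -0.0035 0.19 0 0 0 0.4;-0.0069 -0.0035 0.235 0 0 0 0.4;-0.0069 -0.0035 0.235 0 0 0 0.4'; python3 -m crank '0 0 0 0 0 0 0.6; 0 0 0 0 0 0 0.7; 0 0 0 0 0 0 0.9; 0 0 0 0 0 0 0.9;0 0 0 0 0 0 0.9; 0 0 0 0 0 0 0.9; 0 0 0 0 0 0 0.9' 25
```

```text
t: 7.55
eef_pos: [0.4508, -0.3337, 0.0676]
tool_rot: [-0.002, 0.036, 0.999, 0.001]
contact_force: [0.1, 0.2, -0.2]
gripper_width: 0.602
grasp_force: 0.0
t: 8.25
eef_pos: [0.4529, -0.3362, 0.0717]
tool_rot: [0.001, 0.037, 0.999, -0.0]
contact_force: [0.5, 2.0, 6.4]
gripper_width: 0.224
grasp_force: 25.8
```

The grip is on at 19 mm opening. I'll lift straight up.

```bash
python3 -m crank '0 0 0 0 0 0 0.9; 0 0 -0.02 0 0 0 0.9; 0 0 -0.06 0 0 0 0.9; 0 0 -0.12 0 0 0 0.9; 0 0 -0.2 0 0 0 0.9; 0 0 -0.26 0 0 0 0.9; 0 0 -0.26 0 0 0 0.9; 0 0 -0.26 0 0 0 0.9' 50; python3 -c "
from h import *
from station import eyes
rows([d2w(-60,-100,200),d2w(0,0,160)])
c=eyes.read_camera('side'); cv2.imwrite('pics/lift.png',cv2.resize(c['image'][160:340,280:440][:,:,::-1],None,fx=3,fy=3))"
```

```text
t: 9.05
eef_pos: [0.4517, -0.3361, 0.2011]
tool_rot: [0.001, 0.038, 0.999, -0.0]
contact_force: [-1.0, -0.3, -1.6]
gripper_width: 0.221
grasp_force: 49.0
t 9.05 p [ 0.4517 -0.3361  0.2011] F [-1.  -0.3 -1.6]
[-0.0635  0.8012  0.002 ] turn [-0.0001  0.0005 -0.    ]
[-0.1834  1.0013  0.0822] turn [-0.0001  0.0005 -0.    ]
```

View pics/lift.png

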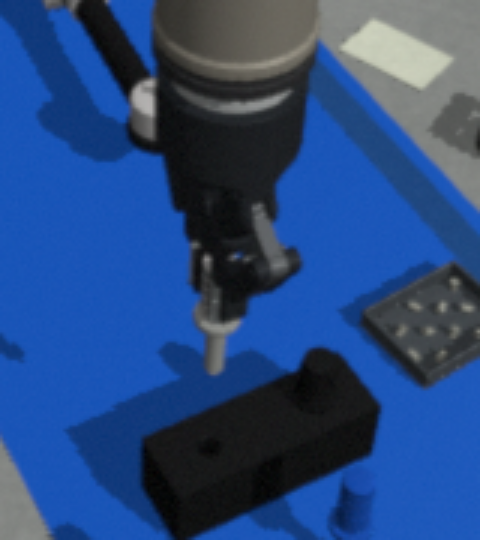

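The pin hangs straight in the gripper and the stand's hole (crop 210,447) is empty. The arm is out. I'll carry the pin over to the hole.

```bash
python3 -m crank '-0.006 0.04 0 0 0 0 0.9; -0.02 0.1 0 0 0 0 0.9; -0.034 0.18 0 0 0 0 0.9; -0.048 0.26 0 0 0 0 0.9; -0.062 0.34 0 0 0 0 0.9; -0.076 0.42 0 0 0 0 0.9; -0.09 0.5 0 0 0 0 0.9; -0.106 0.58 0 0 0 0 0.9; -0.12 0.66 0 0 0 0 0.9; -0.136 0.74 0 0 0 0 0.9; -0.15 0.82 0 0 0 0 0.9; -0.166 0.9 0 0 0 0 0.9; -0.178 0.96 0 0 0 0 0.9; -0.183 0.99 0 0 0 0 0.9; -0.183 0.99 0 0 0 0 0.9; -0.183 0.99 0 0 0 0 0.9'; python3 -c "
from h import *
from station import eyes
rows([d2w(0,0,160)])
S=eyes.read_camera('side');T=eyes.read_camera('top'); 
W=np.hstack([cv2.resize(S['image'][60:190,250:350][:,:,::-1],None,fx=4,fy=4),cv2.resize(T['image'][130:260,180:280][:,:,::-1],None,fx=4,fy=4)])
cv2.imwrite('pics/over.png',W); print(proj(S,d2w(0,0,78)),proj(T,d2w(0,0,78)))"
```

```text
t: 10.7
eef_pos: [0.5794, 0.1486, 0.1995]
tool_rot: [-0.001, 0.038, 0.999, -0.001]
contact_force: [-0.4, -1.7, -1.5]
gripper_width: 0.218
grasp_force: 49.1
t 10.7 p [0.5794 0.1486 0.1995] F [-0.4 -1.7 -1.5]
[-0.0017  0.0155  0.0789] turn [-0.0006 -0.0005 -0.0005]
[301.21474045 142.68573819] [226.33742746 173.47492136]
```

View pics/over.png

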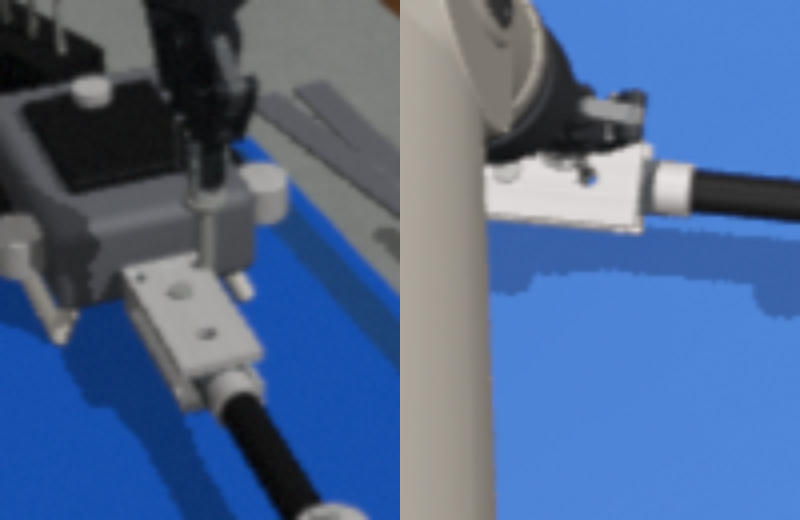

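The pin's shank is at side crop (205,240), just short of the hole at (205,332), and the arm is in line with the bracket. I'll lower the tip to about 5 mm above the ear, then compare tip and hole in the side view.

```bash
python3 -m crank '-0.0017 0.0155 0.03 0 0 0 0.9; -0.0017 0.0155 0.07 0 0 0 0.9; -0.0017 0.0155 0.1 0 0 0 0.9; -0.0017 0.0155 0.11 0 0 0 0.9; -0.0017 0.0155 0.11 0 0 0 0.9; -0.0017 0.0155 0.11 0 0 0 0.9'; python3 -c "
from h import *
from station import eyes
rows([d2w(0,0,145)])
S=eyes.read_camera('side');
W=cv2.resize(S['image'][95:165,265:335][:,:,::-1],None,fx=8,fy=8,interpolation=cv2.INTER_CUBIC)
cv2.imwrite('pics/near.png',W); print(proj(S,d2w(0,0,78)),proj(S,d2w(0,0,83)))"
```

```text
t: 11.4
eef_pos: [0.5819, 0.1583, 0.1457]
tool_rot: [0.0, 0.038, 0.999, 0.0]
contact_force: [0.6, -0.4, -0.5]
gripper_width: 0.218
grasp_force: 49.1
t 11.4 p [0.5819 0.1583 0.1457] F [ 0.6 -0.4 -0.5]
[ 0.0018 -0.0043  0.0013] turn [ 0.0001  0.0002 -0.0001]
[301.21474045 142.68573819] [301.16159716 141.14058404]
```

View pics/near.png

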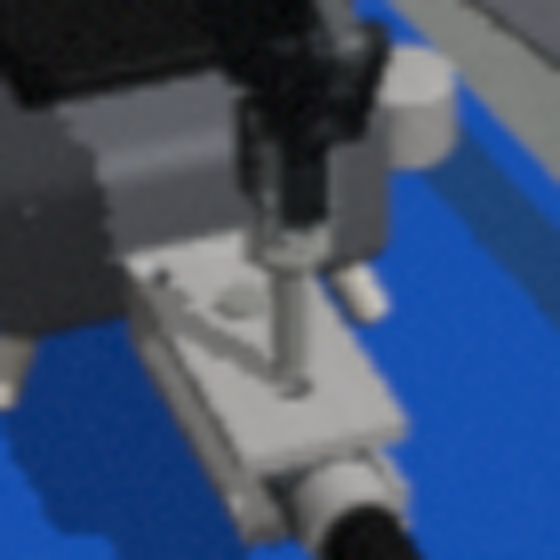

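The tip is at crop (291,380), just above the hole (295,388), so it's within about 2 mm. I'll correct that and feel downwards gently.

```bash
python3 -m crank '0.001 -0.0043 0.004 0 0 0 0.9; 0.001 -0.0043 0.006 0 0 0 0.9; 0.001 -0.0043 0.008 0 0 0 0.9; 0.001 -0.0043 0.009 0 0 0 0.9'|grep -E "eef|contact"; python3 -m crank '0 0 0.002 0 0 0 0.9; 0 0 0.004 0 0 0 0.9;0 0 0.004 0 0 0 0.9'|grep -E "eef|contact"; python3 -m crank '0 0 0.002 0 0 0 0.9; 0 0 0.003 0 0 0 0.9;0 0 0.003 0 0 0 0.9'|grep -E "eef|contact"
```

```text
eef_pos: [0.5808, 0.1564, 0.1408]
contact_force: [0.7, 0.1, -0.7]
eef_pos: [0.5807, 0.1563, 0.1386]
contact_force: [-0.2, 0.1, -1.0]
eef_pos: [0.5808, 0.1563, 0.1372]
contact_force: [0.4, 0.2, -1.7]
```

```bash
for i in 1 2 3; do python3 -m crank '0 0 0.002 0 0 0 0.9; 0 0 0.004 0 0 0 0.9;0 0 0.004 0 0 0 0.9'|grep -E "eef|contact"; done
```

```text
eef_pos: [0.5807, 0.1563, 0.1351]
contact_force: [0.2, -0.1, -1.8]
eef_pos: [0.5807, 0.1563, 0.1331]
contact_force: [-0.6, -1.1, -0.8]
eef_pos: [0.5807, 0.1563, 0.1311]
contact_force: [-0.0, 0.2, -2.0]
```

The tip is in the upper ear with no force. I'll continue in small steps through the tongue (TCP ≈ .128) and the lower ear (≈ .112).

```bash
for i in 1 2 3; do python3 -m crank '0 0 0.002 0 0 0 0.9; 0 0 0.004 0 0 0 0.9;0 0 0.004 0 0 0 0.9'|grep -E "eef|contact"; done
```

```text
eef_pos: [0.5807, 0.1563, 0.1291]
contact_force: [-0.6, 0.3, -1.0]
eef_pos: [0.5807, 0.1563, 0.1271]
contact_force: [0.4, -0.1, -1.5]
eef_pos: [0.5807, 0.1563, 0.1251]
contact_force: [0.7, 0.5, -0.9]
```

```bash
F=0; for i in 1 2 3; do python3 -m crank '0 0 0.002 0 0 0 0.9; 0 0 0.004 0 0 0 0.9;0 0 0.004 0 0 0 0.9'|grep -E "eef|contact"; done
```

```text
eef_pos: [0.5807, 0.1563, 0.1231]
contact_force: [0.1, 0.0, -1.1]
eef_pos: [0.5807, 0.1563, 0.1211]
contact_force: [-0.3, -0.5, -1.8]
eef_pos: [0.5807, 0.1563, 0.1191]
contact_force: [-0.1, -0.4, -1.2]
```

It's in the tongue with no force. On to the lower ear.

```bash
for i in 1 2 3 4 5; do python3 -m crank '0 0 0.002 0 0 0 0.9; 0 0 0.004 0 0 0 0.9;0 0 0.004 0 0 0 0.9'|grep -E "eef|contact"; done
```

```text
eef_pos: [0.5807, 0.1563, 0.1171]
contact_force: [-0.1, -0.6, -1.3]
eef_pos: [0.5807, 0.1563, 0.1151]
contact_force: [0.6, -0.6, -0.9]
eef_pos: [0.5807, 0.1563, 0.1131]
contact_force: [-0.2, 0.2, -2.0]
eef_pos: [0.5807, 0.1563, 0.1111]
contact_force: [0.2, 0.3, -1.9]
eef_pos: [0.5807, 0.1563, 0.1091]
contact_force: [-0.5, -0.2, -1.0]
```

```bash
for i in 1 2 3 4 5; do python3 -m crank '0 0 0.002 0 0 0 0.9; 0 0 0.004 0 0 0 0.9;0 0 0.004 0 0 0 0.9'|grep -E "eef|contact"; done
```

```text
eef_pos: [0.5807, 0.1563, 0.1071]
contact_force: [0.0, 0.4, -1.4]
eef_pos: [0.5807, 0.1563, 0.1051]
contact_force: [-0.3, 0.6, -1.9]
eef_pos: [0.5807, 0.1563, 0.1031]
contact_force: [-0.2, 1.0, -2.0]
eef_pos: [0.5807, 0.1563, 0.1011]
contact_force: [-0.1, 0.0, -1.3]
eef_pos: [0.5807, 0.1563, 0.0991]
contact_force: [-0.4, 0.5, -1.6]
```

```bash
for i in 1 2; do python3 -m crank '0 0 0.002 0 0 0 0.9; 0 0 0.004 0 0 0 0.9;0 0 0.004 0 0 0 0.9'|grep -E "eef|contact"; done; for i in 1 2 3; do python3 -m crank '0 0 0.001 0 0 0 0.9;0 0 0.001 0 0 0 0.9'|grep -E "eef|contact"; done
```

```text
eef_pos: [0.5807, 0.1563, 0.0971]
contact_force: [0.0, 1.1, -1.8]
eef_pos: [0.5807, 0.1563, 0.0951]
contact_force: [0.1, 0.1, -0.8]
eef_pos: [0.5808, 0.1563, 0.0947]
contact_force: [0.0, -0.1, -0.6]
eef_pos: [0.5808, 0.1563, 0.0943]
contact_force: [0.4, -0.4, -0.5]
eef_pos: [0.5809, 0.1563, 0.0939]
contact_force: [0.1, -0.8, -0.9]
```

```bash
for i in 1 2 3 4; do python3 -m crank '0 0 0.001 0 0 0 0.9;0 0 0.001 0 0 0 0.9'|grep -E "eef|contact"; done
```

```text
eef_pos: [0.5809, 0.1563, 0.0937]
contact_force: [-1.7, 0.0, 4.2]
eef_pos: [0.581, 0.1564, 0.0937]
contact_force: [-3.2, -1.0, 7.9]
eef_pos: [0.581, 0.1564, 0.0936]
contact_force: [-4.7, -1.4, 12.1]
eef_pos: [0.5811, 0.1564, 0.0936]
contact_force: [-6.0, -1.8, 16.1]
```

It seated at exactly the predicted height (.0937). I'll relieve the load, release slowly and rise.

```bash
python3 -m crank '0 0 -0.003 0 0 0 0.9;0 0 -0.003 0 0 0 0.9;0 0 -0.003 0 0 0 0.7;0 0 -0.003 0 0 0 0.6;0 0 -0.003 0 0 0 0.5;0 0 -0.003 0 0 0 0.4;0 0 -0.003 0 0 0 0.4;0 0 -0.003 0 0 0 0.4' 20; python3 -m crank '0 0 -0.02 0 0 0 0.4; 0 0 -0.06 0 0 0 0.4; 0 0 -0.12 0 0 0 0.4; 0 0 -0.2 0 0 0 0.4; 0 0 -0.28 0 0 0 0.4; 0.05 -0.1 -0.3 0 0 0 0.4; 0.1 -0.2 -0.3 0 0 0 0.4; 0.15 -0.3 -0.3 0 0 0 0.4; 0.15 -0.4 -0.3 0 0 0 0.4; 0.15 -0.5 -0.3 0 0 0 0.4; 0.15 -0.5 -0.3 0 0 0 0.4'; python3 -c "
from h import *
from station import eyes
S=eyes.read_camera('side');T=eyes.read_camera('top')
W=np.hstack([cv2.resize(I['image'][a:a+100,b:b+100][:,:,::-1],None,fx=4,fy=4) for I,a,b in((S,100,250),(T,120,190))])
cv2.imwrite('pics/end.png',W); print(proj(S,d2w(0,0,128)),proj(T,d2w(0,0,128)))"
```

```text
t: 20.95
eef_pos: [0.5808, 0.1563, 0.0932]
tool_rot: [-0.0, 0.038, 0.999, -0.0]
contact_force: [0.1, 0.4, 0.3]
gripper_width: 0.6
grasp_force: 0.0
t: 22.05
eef_pos: [0.4859, -0.093, 0.2446]
tool_rot: [0.001, 0.041, 0.999, -0.0]
contact_force: [-0.4, 0.3, -0.6]
gripper_width: 0.598
grasp_force: 0.0
[300.67033172 126.85692135] [222.0002307  169.83235406]
```

View pics/end.png

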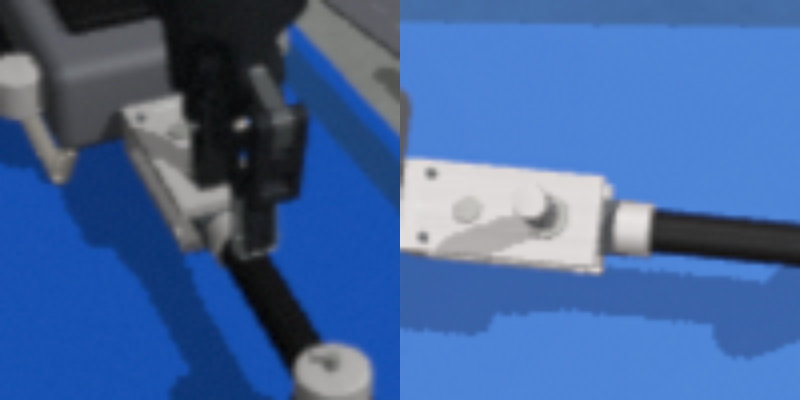

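In the top view the pin's cap is at (222.5,171), where a seated pin should be (222,170). The collar is on the ear, the arm is straight and the gripper is clear, so I'm handing in.

```bash
python3 -c "
from station import ticket
print(ticket.hand_in())"
```

```text
the job is handed in; nothing more can be done
None
```

The job is handed in: the drone's arm is out against its stop, and the lock pin is seated with its collar on the upper ear and released, about 22 s in; the verdict was not shown to me.

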